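# Change the batch in a comb-rail cooling dock, set its count drum and start it

## Task

Change the batch in the cooling dock: stand the two finished carriers (black and orange grips) from its rail in the steel tray, load every fresh carrier from the mat onto the rail, fully down with its fins interlaced with the rail's, and turn the number drum until its window shows how many fresh carriers are loaded. Then pull the green start knob right out to its stop, hold it there a moment and let it spring back. Leave the beaker, dropper bottle and petri dish where they stand.

Things in the scene. Friction and masses are not known exactly. Their poses are not given: they have to be found in the camera images.
- dock: white cooling dock, fixed, 112 (x) x 376 (y) x 107 mm high. Origin: centre of its underside; x away from the robot, y to the left, along the dock. Right part (y = -192 to 70 mm): the finned rail. Left part: control head, 112 x 108 mm, centred at y = 130 mm, 70 mm high, with the number drum and its window on top and the start knob on its front.
- rail (a point): middle of the finned rail at the height of its fin tops, 29.5 mm above the bench; axes as the dock's. 5 fins 4 mm thick at x = -24, -12, 0, 12, 24 mm run 250 mm along y; the gaps are 8 mm wide, 17.5 deep. A carrier with its x = 0 and its y axis along the rail goes in with 2 mm of play each way, anywhere along y; fully down its origin is at z = -16 mm. Walls at x = +-34 mm rise 7.5 mm.
- carrier_blue: fresh finned aluminium vial carrier, blue grip, 0.16 kg. Origin: centre of underside (fin tips), z up. 4 fins 4 mm thick, 50 long in y, 16 deep, at x = -18, -6, 6, 18 mm; block 54 (x) x 50 (y), z = 16 to 30; white vial caps at y = +-16.5, to z = 40; central grip 12 mm thick in x, 15 in y, z = 30 to 66: pinch its x faces, fingertips at z = 44. A half turn makes no difference.
- carrier_green: fresh finned aluminium vial carrier, green grip, 0.16 kg. Origin: centre of underside (fin tips), z up. 4 fins 4 mm thick, 50 long in y, 16 deep, at x = -18, -6, 6, 18 mm; block 54 (x) x 50 (y), z = 16 to 30; white vial caps at y = +-16.5, to z = 40; central grip 12 mm thick in x, 15 in y, z = 30 to 66: pinch its x faces, fingertips at z = 44. A half turn makes no difference.
- carrier_yellow: fresh finned aluminium vial carrier, yellow grip, 0.16 kg. Origin: centre of underside (fin tips), z up. 4 fins 4 mm thick, 50 long in y, 16 deep, at x = -18, -6, 6, 18 mm; block 54 (x) x 50 (y), z = 16 to 30; white vial caps at y = +-16.5, to z = 40; central grip 12 mm thick in x, 15 in y, z = 30 to 66: pinch its x faces, fingertips at z = 44. A half turn makes no difference.
- carrier_red: fresh finned aluminium vial carrier, red grip, 0.16 kg. Origin: centre of underside (fin tips), z up. 4 fins 4 mm thick, 50 long in y, 16 deep, at x = -18, -6, 6, 18 mm; block 54 (x) x 50 (y), z = 16 to 30; white vial caps at y = +-16.5, to z = 40; central grip 12 mm thick in x, 15 in y, z = 30 to 66: pinch its x faces, fingertips at z = 44. A half turn makes no difference.
- carrier_black: finished finned aluminium vial carrier, black grip, 0.16 kg. Origin: centre of underside (fin tips), z up. 4 fins 4 mm thick, 50 long in y, 16 deep, at x = -18, -6, 6, 18 mm; block 54 (x) x 50 (y), z = 16 to 30; white vial caps at y = +-16.5, to z = 40; central grip 12 mm thick in x, 15 in y, z = 30 to 66: pinch its x faces, fingertips at z = 44. A half turn makes no difference.
- carrier_orange: finished finned aluminium vial carrier, orange grip, 0.16 kg. Origin: centre of underside (fin tips), z up. 4 fins 4 mm thick, 50 long in y, 16 deep, at x = -18, -6, 6, 18 mm; block 54 (x) x 50 (y), z = 16 to 30; white vial caps at y = +-16.5, to z = 40; central grip 12 mm thick in x, 15 in y, z = 30 to 66: pinch its x faces, fingertips at z = 44. A half turn makes no difference.
- tray: shallow open steel tray in front of the dock, fixed, 104 (x) x 170 (y) x 14 mm high, walls and floor 3 mm thick. Origin: centre of its underside. The finished carriers go in here, side by side along y.
- mat: grey bench mat, 240 (x) x 300 (y) x 2 mm, fixed; 2 to 4 fresh carriers (blue, green, yellow, red grips) stand on it at the start; absent ones read None. Origin: centre of its underside.
- drum (a joint): number drum in the control head, rad, vertical axis; grows counter-clockwise seen from above. Digits 0 to 9, 36 degrees apart: digit n is centred in the window (18 x 21 mm, in the head's top, on the robot's side of the knob) at n x 0.6283 rad. Stops at -0.25 and 5.9. No clicks: friction (0.06 N m) holds it where it is left.
- drum_grip (a point): on the drum's axis, 96.5 mm above the bench, where to hold its round black knurled knob with the fingertips about 14 mm below this point; the knob is 37 mm in diameter and reaches from 20 mm below to 10 mm above this point; the head's cover is 26 mm below it. Axes as the dock's.
- start_knob (a joint): travel of the green start knob, m: 0 at rest, 0.030 at its stop. It pulls straight out of the head's front, along the dock's -x. A spring draws it home with 4 N at rest, 7 N at the stop.
- start_grip (a point): middle of the start knob's waist, 42 mm above the bench; moves with the knob. The knob lies along the dock's x: its waist is 17 mm in diameter and 28 mm long, with a 25 mm flange at the outer end, 14 to 22 mm towards -x from this point. At rest this point is 45 mm in front of the head's face. Axes as the dock's.
- beaker_a: clear glass beaker, 60 mm wide and 72 mm high, loose, behind the dock: leave it alone. Origin: centre of its underside.
- dropper: brown dropper bottle with a black top, 28 mm wide and 87 mm high, loose, behind the dock: leave it alone. Origin: centre of its underside.
- petri_a: petri dish, 66 mm wide and 16 mm high, loose, behind the dock: leave it alone. Origin: centre of its underside.
Not all that is in view belongs to the job. Leave any purple look-alike of the carrier_black alone.

How it is judged (in metres and radians):
On the way, in this order (a step that is already met when the one before it is completed fails the run):
1. the finished carriers stand in the tray, every fresh carrier is fully down on the rail and the drum's window shows their number (z of each of carrier_black, carrier_orange in the frame of tray below 0.008 m and x of carrier_black in the frame of tray between -0.04 and 0.04 m and y of carrier_black in the frame of tray between -0.075 and 0.075 m and angle between each of carrier_black, carrier_orange's own z axis and vertical below 0.15 rad and x of carrier_orange in the frame of tray between -0.04 and 0.04 m and y of carrier_orange in the frame of tray between -0.075 and 0.075 m and z of each of carrier_blue, carrier_green, carrier_yellow, carrier_red in the frame of rail below -0.0125 m and x of carrier_blue in the frame of rail between -0.005 and 0.005 m and y of carrier_blue in the frame of rail between -0.11 and 0.11 m and angle between each of carrier_blue, carrier_green, carrier_yellow, carrier_red's own z axis and vertical below 0.08 rad and x of carrier_green in the frame of rail between -0.005 and 0.005 m and y of carrier_green in the frame of rail between -0.11 and 0.11 m and x of carrier_yellow in the frame of rail between -0.005 and 0.005 m and y of carrier_yellow in the frame of rail between -0.11 and 0.11 m and x of carrier_red in the frame of rail between -0.005 and 0.005 m and y of carrier_red in the frame of rail between -0.11 and 0.11 m and value of joint drum between 1.107 and 2.663 rad and (value of joint drum above 2.363 rad or (height (world z) of carrier_blue below -9 m and value of joint drum above -9 rad) or (height (world z) of carrier_green below -9 m and value of joint drum above -9 rad) or (height (world z) of carrier_yellow below -9 m and value of joint drum above -9 rad) or (height (world z) of carrier_red below -9 m and value of joint drum above -9 rad)) and (value of joint drum above 1.735 rad or (height (world z) of each of carrier_blue, carrier_green below -9 m and value of joint drum above -9 rad) or (height (world z) of each of carrier_blue, carrier_yellow below -9 m and value of joint drum above -9 rad) or (height (world z) of each of carrier_blue, carrier_red below -9 m and value of joint drum above -9 rad) or (height (world z) of each of carrier_green, carrier_yellow below -9 m and value of joint drum above -9 rad) or (height (world z) of each of carrier_green, carrier_red below -9 m and value of joint drum above -9 rad) or (height (world z) of each of carrier_yellow, carrier_red below -9 m and value of joint drum above -9 rad)) and (value of joint drum below 2.035 rad or height (world z) of carrier_blue above -9 m) and (value of joint drum below 2.035 rad or height (world z) of carrier_green above -9 m) and (value of joint drum below 2.035 rad or height (world z) of carrier_yellow above -9 m) and (value of joint drum below 2.035 rad or height (world z) of carrier_red above -9 m) and (value of joint drum below 1.407 rad or height (world z) of any of carrier_blue, carrier_green above -9 m) and (value of joint drum below 1.407 rad or height (world z) of any of carrier_blue, carrier_yellow above -9 m) and (value of joint drum below 1.407 rad or height (world z) of any of carrier_blue, carrier_red above -9 m) and (value of joint drum below 1.407 rad or height (world z) of any of carrier_green, carrier_yellow above -9 m) and (value of joint drum below 1.407 rad or height (world z) of any of carrier_green, carrier_red above -9 m) and (value of joint drum below 1.407 rad or height (world z) of any of carrier_yellow, carrier_red above -9 m)), for 0.5 s.
2. then the start knob is pulled out to its stop (value of joint start_knob above 0.025 m), for 0.2 s.
At the end, for the whole second after the job is handed in: Finished carriers upright on the tray floor; fresh ones down on the rail (12.5 mm or more below the fin tops, within 5 mm of its centre line and 110 mm of its middle, upright to 0.08 rad); all at rest; drum within 0.15 rad of their number; start knob then pulled past 25 mm, back within 5 (all of step 1 and value of joint start_knob below 0.005 m and linear speed of each of carrier_blue, carrier_green, carrier_yellow, carrier_red, carrier_black, carrier_orange below 0.02 m/s); the robot touches nothing.
It fails at once if beaker_a is moved or knocked over (distance of beaker_a from where it was at the start of the episode above 0.025 m or angle between beaker_a's own z axis and vertical above 0.5 rad).
It fails at once if dropper is moved or knocked over (distance of dropper from where it was at the start of the episode above 0.025 m or angle between dropper's own z axis and vertical above 0.5 rad).
It fails at once if petri_a is moved or knocked over (distance of petri_a from where it was at the start of the episode above 0.025 m or angle between petri_a's own z axis and vertical above 0.5 rad).
Of carrier_blue, carrier_green, carrier_yellow, carrier_red only 2 to 4 are there at a start; the rules pass over those that are not, and their reading is None.
At some moment in a run one of carrier_blue, carrier_green, carrier_yellow, carrier_red may be knocked a few centimetres aside while the robot is not near it.
Once in a run the grip may slacken for a moment while it holds something.
It also fails if it takes over 210 s, if anything falls off the work surface, if the arm or the gripper's body presses on something with over 40 N, if the wrist force passes 120 N, or if a joint passes its speed limit or range.

## Robot

A 6-joint arm with a two-finger parallel gripper is mounted at the origin on a cart in front of the work surface, level with it; the furniture and walls round the work are solid. World frame = base frame: x ahead of the robot, y to its left, z up, the work surface at z = 0. Lengths are in mm, angles in rad, forces in N, time in s.
With the tool pointing down it reaches from about 300 to 775 mm from the base axis. Payload 14.6 kg.
Tool frame: the origin (TCP) lies on the mounting face of the last link; the fingertips stand 199 mm ahead of it and the grasp point (between the pads) lies 180 mm ahead of it; z points along the fingers, y is the line along which they close (so a half turn about z gives the same grasp; the last joint's range is limited). The gripper opens to 94 mm and grips with 3 to 60 N. Pads are 16 mm wide; open, the fingers measure 119 mm over their backs; the gripper's body (75 mm by 177 mm) begins 78 mm behind the grasp point.
Start: joints at [-1.298, 0.3, 1.521, -0, 1.321, -0.067], TCP at [183.307, -518.545, 404.646] pointing down, gripper open.
Joint ranges: [-3.03, 3.03], [-0.79, 2.21], [0.23, 2.52], [-1.04, 4.18], [0, 3.07], [-2.55, 2.55]. Speed limits (rad/s): [2.22, 2.22, 2.57, 3.14, 3.14, 3.14].

## Interface

Orientations are given as [roll, pitch, yaw] about the fixed x, y, z axes, in that order (R = Rz(yaw) Ry(pitch) Rx(roll)).
In Python, from cell import manip gives the robot as it stands. The module is installed in compiled form; this text tells all that it offers.
- The arm moves only by the shell command python3 -m creep 'ROWS' [FORCE]. ROWS is a JSON object of lists of equal length, an entry for each row: "slide": the shift along the world's x, y, z in cm, a list of three; "turn": the turn about the world's z in rad; "claw": the opening, from 0 (shut) to 1 (fully open). A call has 1 to 8 rows; each row shifts and turns the commanded pose from where the row before left it; what a row does not reach is not made up. A row lasts 1/8 s, in which the tool goes at most 62.5 mm and 10.7 degrees, less where a joint would pass 70% of its speed; a pose out of reach is approached as far as the arm can. A call with a gripper value outside its range is refused whole. The fingers move at their own pace and stop on an object; FORCE is the grip in N (left out, the last holds). Time passes only in rows, so rows that do not move let the fingers close. It gives the time, the measured TCP pose, the force, the opening and the grip force at its end, in the units of the state.
- manip.read_state(): the state, without advancing time (a new reading comes with each control period).
- manip.camera(name): name is "side" or "top"; returns (picture, depth): 400x640x3 uint8, red, green, blue; 400x640 float32, mm along the optical axis (not along the pixel's ray), 0 where there is no reading.
- manip.calibration(name): a dict with "intrinsics" (3x3 intrinsics, pixels), "k1" (the pictures are not rectified: a ray, as slopes to the right and down, at radius r is drawn at 1 + k1 r^2 times it, then the intrinsics apply), "pose" (4x4, takes a point from camera to world coordinates). Camera axes: x right, y up, looking along -z (the intrinsics and any distortion apply to the point x, -y, -z); pixel columns grow to the right and rows downward; lengths in mm; the calibration is good to about 2 mm. A picture is of the moment at which its call begins. calibration takes no time and is no camera call.
- manip.sign_off(): hands the job in; it is judged then, once.
Trained networks look in the newest picture that a camera, given by its name, has taken for a name from the list of things; names that differ only in an ending like _2 or _b are one class to them, and where a whole thing is asked for, a point or a joint stands for the part that bears it (a point fixed in the world has none). Each returns a list of dicts, best first, with "score" (0 to 1); they miss things now and then, are a little off and sometimes report something else, mostly with a low value. They report only what shows in the picture. A call takes as long as a camera call. They do not tell look-alikes from the thing itself.
- manip.cut_out(query, camera): "mask" (400x640 bool, what is visible of it) and "position" ([column, row] in pixels, amid what is visible of it).
The state is a dict: "clock": time; "joints": joint angles; "qd": joint speeds; "effort": joint torques, N m; "eef_pos": TCP position; "eef_rot": TCP orientation; "wrist_force": force on the tool from outside, world axes, zero at the start; "moment": the same for the moment, N m; "finger_gap": finger opening in mm; "finger_force": force on a finger pad.
Only numpy, scipy, OpenCV 4.12 (cv2) and the standard library are available. Lean on these libraries where they do the work, as an engineer would, in place of code of your own. Each camera call takes 0.05 s, during which the arm holds its last target. There are 200 camera calls.

## Working session

There is one attempt and no reset: what is moved stays moved. The work goes in short steps, Python scripts to look and compute and a shell command to move; the robot and the scene stay as the last step left them, time stands still between calls to the robot, and variables do not carry over. Pictures are saved under pics/ and viewed, at most 14 in all, crops included, and the job is handed in when it is done.

```bash
mkdir -p pics; cat > h.py <<'E'
import numpy as np, cv2
from cell import manip
def snap(n):
    p,d=manip.camera(n); return p,d
def save(f,p): cv2.imwrite('pics/'+f,cv2.cvtColor(p,cv2.COLOR_RGB2BGR))
def world(n,uv,dep):
    """pixels Nx2, depth N -> world"""
    c=manip.calibration(n);K=np.array(c['intrinsics']);T=np.array(c['pose'])
    uv=np.atleast_2d(uv).astype(float);dep=np.atleast_1d(dep).astype(float)
    s=cv2.undistortPoints(uv.reshape(-1,1,2),K,np.array([c['k1'],0,0,0.])).reshape(-1,2)
    P=np.c_[s[:,0]*dep,-s[:,1]*dep,-dep,np.ones(len(dep))]
    return (P@T.T)[:,:3]
def cloud(n,d):
    v,u=np.mgrid[0:400,0:640]
    W=world(n,np.c_[u.ravel(),v.ravel()],d.ravel()).reshape(400,640,3)
    W[d<=0]=np.nan
    return W
E
python3 - <<'E'
from h import *
for n in('side','top'):
    p,d=snap(n); save(n+'0.png',p); c=manip.calibration(n); print(n,np.round(c['pose'],2).tolist(),c['k1'],np.round(c['intrinsics'],0).tolist())
print(manip.read_state())
E
```

```text
side [[-0.87, 0.22, -0.45, 48.94], [-0.5, -0.41, 0.76, 850.43], [-0.02, 0.88, 0.47, 637.02], [0.0, 0.0, 0.0, 1.0]] -0.07266028723887874 [[393.0, 0.0, 321.0], [0.0, 393.0, 202.0], [0.0, 0.0, 1.0]]
top [[-0.0, 1.0, -0.09, 497.49], [-1.0, -0.0, -0.01, -59.99], [-0.01, 0.09, 1.0, 1313.93], [0.0, 0.0, 0.0, 1.0]] -0.0796254999110836 [[512.0, 0.0, 317.0], [0.0, 512.0, 197.0], [0.0, 0.0, 1.0]]
{'clock': 0.1, 'joints': array([-1.29759353e+00,  3.00410762e-01,  1.52152747e+00,  3.29255241e-05,
        1.32070818e+00, -6.65891841e-02]), 'qd': array([ 0.00048195, -0.00257489,  0.00102178, -0.00017186, -0.00082396,
        0.00067529]), 'effort': array([ 9.18320220e-04, -5.32643759e+01, -3.53284085e+01,  7.08856224e-02,
        2.34815438e-02, -6.51190044e-05]), 'eef_pos': array([ 183.30630904, -518.52030916,  404.141996  ]), 'eef_rot': array([-3.14054334e+00, -1.01939546e-04,  3.39783764e-01]), 'wrist_force': array([ 0.31752214, -0.40837034, -0.38274451]), 'moment': array([-0.03100785,  0.02026917, -0.06382441]), 'finger_force': 0.0, 'finger_gap': 94.04654713854701}
```

View pics/side0.png

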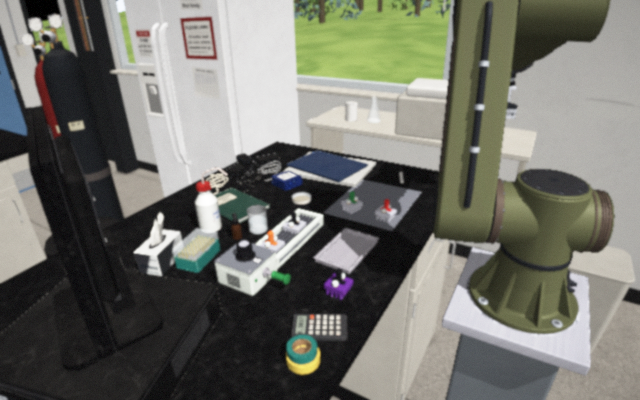

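View pics/top0.png

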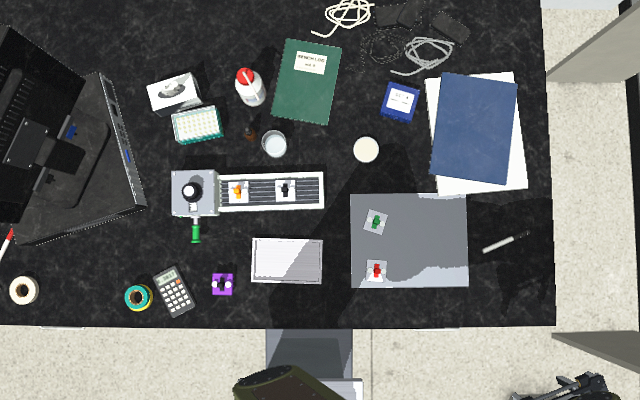

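Seen from above: the dock lies at (171–324, 170–216). Orange grip is on the rail at (238,190) and black at (285,188). Green is on the mat at (375,222) and red at (376,271), so there are two fresh carriers. Tray is at (287,260), drum knob (191,191), start knob (195,232). Possible mix-ups: the purple look-alike at (222,284) for black, and the drum's black knob (191,191) for the black grip.

```bash
cat > fit.py <<'E'
from h import *
p,d=snap('top'); W=cloud('top',d)
def rect(m):
    P=W[m]; P=P[~np.isnan(P[:,0])]
    r=cv2.minAreaRect(P[:,:2].astype(np.float32)); return np.round(r[0],1),np.round(r[1],1),round(r[2],1),np.round(np.percentile(P[:,2],[5,50,95]),1),len(P)
for q in('dock','tray','mat','carrier_green','carrier_red','carrier_black','carrier_orange','carrier_blue','carrier_yellow','start_knob','drum'):
    for o in manip.cut_out(q,'top')[:3]:
        if o['score']>.2:
            m=o['mask'].astype(bool); print(q,round(o['score'],2),np.round(o['position']),*rect(m))
            np.save('m_'+q+'.npy',m) if not q in globals().setdefault('seen',set()) else 0
            seen.add(q)
np.save('W.npy',W)
a=cv2.resize(p[165:245,165:330],None,fx=4.8,fy=4.8,interpolation=cv2.INTER_CUBIC)
b=cv2.resize(p[200:290,340:480],None,fx=2.5,fy=2.5,interpolation=cv2.INTER_CUBIC)
can=np.zeros((600,800,3),np.uint8);can[:a.shape[0],:a.shape[1]]=a;b=b[:600-a.shape[0]];can[a.shape[0]:a.shape[0]+b.shape[0],:b.shape[1]]=b
save('crop1.png',can)
E
python3 fit.py
```

```text
dock 0.61 [229. 195.] [589.3 126. ] [379.7 189.6] 89.2 [10.3 38.2 76.7] 5548
tray 0.56 [285. 261.] [452.3  31.7] [178.8 112.2] 88.8 [ 0.3  5.  17.2] 3118
mat 0.75 [410. 239.] [ 503.  -281.8] [304.1 246.3] 89.6 [-1.   3.3  7.9] 10201
mat 0.49 [195. 231.] [527.7 258.5] [61.2 25.6] 8.3 [42.4 49.5 55.5] 165
carrier_green 0.56 [375. 222.] [ 549.7 -193.9] [55.4 59.3] 73.1 [ 4.3 34.3 66.8] 473
carrier_red 0.8 [374. 270.] [ 427.9 -194.3] [53.8 54.2] 87.4 [28.6 34.3 67.4] 445
carrier_red 0.42 [192. 193.] [616.2 260.5] [67.7 47.2] 35.7 [ 67.1 104.  111. ] 348
carrier_black 0.85 [286. 191.] [630.8  35.2] [60.  56.2] 4.4 [33.6 45.6 78.1] 464
carrier_black 0.61 [221. 283.] [391.3 191. ] [60.6 48.1] 0.5 [ 9.  32.  63.8] 452
carrier_black 0.29 [374. 272.] [ 427.5 -194.7] [56.  53.8] 84.6 [26.5 34.1 67.4] 458
carrier_orange 0.88 [234. 190.] [624.8 151.6] [53.9 51.7] 0.5 [40.1 45.8 78.7] 435
start_knob 0.55 [192. 232.] [527.7 262.4] [60.9 32.2] 5.6 [42.1 49.4 55.4] 167
drum 0.85 [192. 192.] [608.6 260.8] [35.  61.4] 73.7 [ 66.4 106.5 111.3] 245
```

View pics/crop1.png

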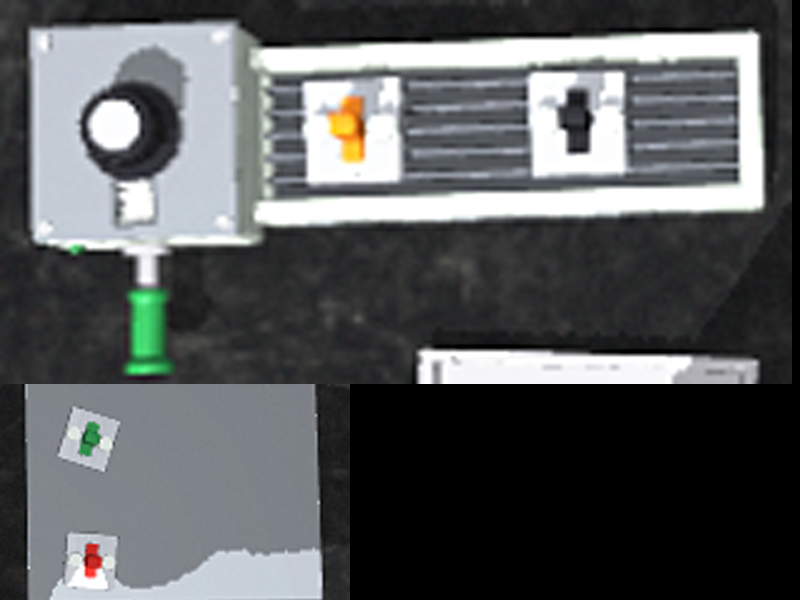

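Crop: the dock's rail leans slightly, green's carrier is turned about 15° and red's is square. The grips look long in x, so I'll check their height structure before grasping. The window digit is hard to read.

```bash
python3 - <<'E'
from h import *
W=np.load('W.npy'); W=W-0
p,d=manip.camera('top')
X,Y,Z=W[...,0],W[...,1],W[...,2]
# height patches: red and black
for (r0,r1,c0,c1) in((258,284,364,388),(178,204,274,298)):
    print('rows',r0,'cols',c0)
    for r in range(r0,r1): print(' '.join('%3.0f'%z for z in Z[r,c0:c1]))
# dock walls
reg=(X>540)&(X<700)
top=reg&(Z>33)&(Z<43)&(Y<85)&(Y>-70)
for nm,lo,hi in(('rear',640,690),('front',560,605)):
    for y0 in range(-50,80,25):
        m=top&(X>lo)&(X<hi)&(abs(Y-y0)<6)
        print(nm,y0,m.sum(),np.round([X[m].min(),X[m].max(),Z[m].mean()],1) if m.sum() else '')
h=reg&(Z>62)&(Z<76)&(Y>190)
P=W[h]; r=cv2.minAreaRect(P[:,:2].astype(np.float32)); print('head',r,P[:,2].mean())
w=top; print('rail end y min',Y[w].min())
k=(Z>95)&(Z<125)&(abs(X-615)<60)&(abs(Y-260)<60); print('knob',[round(float(np.nanmean(t[k])),1) for t in(X,Y,Z)],k.sum())
s=(X>480)&(X<560)&(Y>230)&(Y<290)&(Z>25)&(p[...,1]>p[...,0].astype(int)+40)
print('start',[np.round(np.percentile(t[s],[1,50,99]),1) for t in(X,Y,Z)])
save('win.png',cv2.resize(p[196:218,178:206],None,fx=20,fy=20,interpolation=cv2.INTER_CUBIC))
E
```

```text
rows 258 cols 364
  4   8   8   3   4  -1   6   1   2   7   4   3  -1   5  10   0   2  -1   2   2   5   1  -0   4
  7   4   1  33  31  29  28  34  32  32  25   2   5  -3   4   6  -1   3   6   8   5   1   3   4
  2   3   3  37  32  33  32  31  35  33  32  36  31  33  36  33  32  34  35  31  31  27   0   4
  2   8   9  35  35  36  36  36  30  37  30  34  36  34  35  35  34  32  31  32  30  33  35   1
  2   1  23  32  30  32  32  32  32  38  37  30  33  31  33  31 nan  38  33  36  28  33  33   9
  4   2  19  32  30  34  36  35  34  30  32  31  32  34  32  31  32  32  36  32  26  28  35   4
  4   5  29  31  39  36  36  34  31  33  32  35  34  39  35  34  37  33  36  31  31  35  36   0
  6   7  29  35  33  32  37  31  33  32  34  37  37  38  39  34  36  32  32  32  30  31  32   1
  1   3  26  39  35  36  29  36  31  37  36  36  34  30  39  34  34  35  28  31  25  32  34   8
  9   3  30  32  37  35  40  30  35  35  38  40  34  31  35  33  33  28  36  33  28  35  32   6
  3   3  32  32  41  50  43  44  35  33  44  52  47  42  33  27  29  33  38  40  36  31  34   1
  1   2  32  41  43  43  4
[... 3890 characters left out ...]
5  13  11  14   8  18  17  10  14  13
rear -50 42 [640.4 676.4  38.1]
rear -25 24 [641.  674.3  37. ]
rear 0 20 [651.3 674.   37.9]
rear 25 24 [640.6 674.5  38.8]
rear 50 27 [640.7 671.7  39.2]
rear 75 24 [652.  672.2  37.1]
front -50 24 [585.3 603.3  37.3]
front -25 21 [585.3 595.6  38.2]
front 0 21 [583.2 603.5  37.5]
front 25 20 [583.1 593.5  38.3]
front 50 26 [583.1 603.1  38.8]
front 75 21 [581.  603.8  37.6]
head ((629.6463012695312, 372.3616638183594), (149.62400817871094, 334.2745666503906), 4.989104270935059) 71.03855622514321
rail end y min -61.67779912417322
knob [621.0, 257.2, 106.9] 212
start [array([498.9, 518.6, 541. ]), array([244.5, 254.8, 267.1]), array([44.8, 50.3, 57.6])]
```

View pics/win.png

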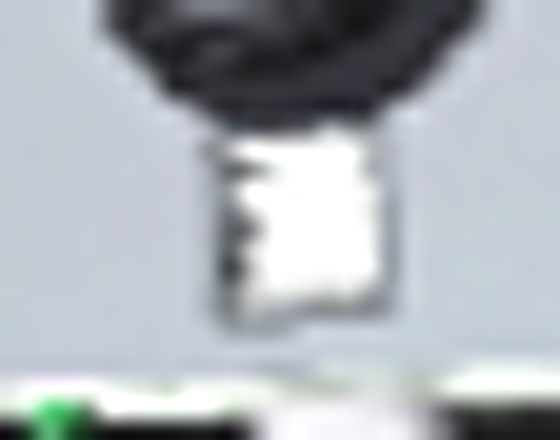

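Window: the drum sits between digits (only a digit's edge at the left), so I'll take its zero from its end stop. Next: refine the rail line and carrier positions.

```bash
cat > ray.py <<'E'
from h import *
def atz(n,uv,z):
    """pixels -> world on plane height z"""
    uv=np.atleast_2d(uv); A=world(n,uv,np.full(len(uv),500.));B=world(n,uv,np.full(len(uv),1500.))
    t=((z-A[:,2])/(B[:,2]-A[:,2]))[:,None]; return A+t*(B-A)
def grips(p,names=('green','red','black','orange')):
    from numpy import int32
    h=cv2.cvtColor(p,cv2.COLOR_RGB2HSV); return h
E
python3 - <<'E'
from ray import *
p,d=manip.camera('top'); g=cv2.GaussianBlur(cv2.cvtColor(p,cv2.COLOR_RGB2GRAY),(0,0),.7).astype(float)
W=cloud('top',d)
def edge(c,r0,r1,s):
    dg=s*np.diff(g[r0:r1,c]); i=int(dg.argmax()); 
    if 0<i<len(dg)-1:
        a,b,e=dg[i-1:i+2]; i=i+.5*(a-e)/(a-2*b+e)
    return r0+i+.5
F=[];R=[]
for c in list(range(224,322,4)):
    R.append((c,edge(c,166,180,1))); F.append((c,edge(c,200,215,-1)))
for n,L in(('rear',R),('front',F)):
    P=atz('top',np.array(L),37.); f=np.polyfit(P[:,1],P[:,0],1); res=P[:,0]-np.polyval(f,P[:,1])
    k=abs(res)<3; f=np.polyfit(P[k,1],P[k,0],1); print(n,f,'x at y=67',np.polyval(f,67),k.sum(),res[k].std())
# right end
E=[]
for r in range(178,202,3):
    dg=-np.diff(g[r,314:332]); E.append((314+dg.argmax()+.5,r))
print('end',np.round(atz('top',np.array(E),37.)[:,1],1))
hs=cv2.cvtColor(p,cv2.COLOR_RGB2HSV)
for q,(u,v),z in(('green',(375,222),68),('red',(376,271),68),('black',(285,190),79.5),('orange',(238,190),79.5),('purple',(222,284),66)):
    m=np.zeros((400,640),bool); m[v-16:v+17,u-16:u+17]=1
    t=m&(W[...,2]>z-9)&(W[...,2]<z+12)
    n,l,s,c=cv2.connectedComponentsWithStats(t.astype(np.uint8)); j=1+s[1:,4].argmax(); G=atz('top',c[j],z)[0]
    b=m&(W[...,2]>(z-38-9))&(W[...,2]<z+12)
    n,l,s,c=cv2.connectedComponentsWithStats(b.astype(np.uint8)); i=1+s[1:,4].argmax()
    P=atz('top',np.argwhere(l==i)[:,::-1],z-36); rr=cv2.minAreaRect(P[:,:2].astype(np.float32))
    print(q,np.round(G,1),'block',np.round(rr[0],1),np.round(rr[1],1),round(rr[2],1))
for q in('tray',):
    m=np.load('m_tray.npy'); ctr=np.argwhere(m)[:,::-1]; P=atz('top',ctr,14); print(q,cv2.minAreaRect(P[:,:2].astype(np.float32)))
E
```

```text
rear [-2.89351462e-02  6.74414649e+02] x at y=67 672.4759941715739 25 0.36396082228750787
front [-2.91749044e-02  5.80749016e+02] x at y=67 578.7942970095609 25 0.45699886109423793
end [-60.5 -60.5 -60.4 -60.4 -62.9 -62.8 -62.8 -62.8]
green [ 548.7 -191.    68. ] block [ 548.5 -191. ] [50.6 54. ] 71.3
red [ 427.6 -191.8   68. ] block [ 427.8 -191.9] [50.8 54.3] 85.6
black [627.6  33.2  79.5] block [627.4  35.1] [54.4 54.1] 3.3
orange [624.7 150.4  79.5] block [624.8 150. ] [53.5 52.8] 0.7
purple [394.6 190.1  66. ] block [394.1 191.8] [54.6 50.4] 0.1
tray ((452.3278503417969, 31.822376251220703), (178.74876403808594, 112.08663940429688), 88.55944061279297)
```

Rail line: x = 626.7 − 0.029(y − 67), yaw 0.029, rail middle at y ≈ 69. Moving over black (its crop matches: a black grip on the rail, not purple).

```bash
python3 -m creep '{"slide":[[3.7,4.6,0],[3.7,4.6,0],[3.7,4.6,0],[3.7,4.6,0],[3.7,4.6,0],[3.7,4.6,0],[3.7,4.6,0],[3.7,4.6,0]],"turn":[0.18,0.18,0.18,0.18,0.18,0.18,0.18,0],"claw":[0.6,0.6,0.6,0.6,0.6,0.6,0.6,0.6]}' 40; python3 -m creep '{"slide":[[3.7,4.6,0],[3.7,4.6,0],[3.7,4.6,0],[3.7,4.6,0],[0,0,0]],"turn":[0,0,0,0,0],"claw":[0.6,0.6,0.6,0.6,0.6]}'
```

```text
clock: 1.8
eef_pos: [480.2, -148.8, 404.9]
eef_rot: [3.141, 0.0, 1.603]
wrist_force: [0.2, -1.0, 0.3]
finger_gap: 56.5
finger_force: 0.0
clock: 2.42
eef_pos: [628.5, 36.4, 403.4]
eef_rot: [-3.14, -0.0, 1.603]
wrist_force: [-1.3, -0.7, -1.0]
finger_gap: 56.4
finger_force: 0.0
```

```bash
python3 -m creep '{"slide":[[-0.1,-0.2,-5],[0,0,-5],[0,0,-3],[0,0,-1.7],[0,0,0],[0,0,0],[0,0,0],[0,0,0]],"turn":[0,0,0,0,0,0,0,0],"claw":[0.6,0.6,0.6,0.6,0.6,0,0,0]}' 40; python3 -m creep '{"slide":[[0,0,0],[0,0,0],[0,0,0],[0,0,3],[0,0,5],[0,0,2],[0,0,0]],"turn":[0,0,0,0,0,0,0],"claw":[0,0,0,0,0,0,0]}'
```

```text
clock: 3.42
eef_pos: [626.4, 31.5, 258.4]
eef_rot: [3.141, 0.0, 1.6]
wrist_force: [0.4, -0.2, 0.4]
finger_gap: 29.9
finger_force: 0.0
clock: 4.3
eef_pos: [626.2, 31.5, 358.6]
eef_rot: [3.14, 0.0, 1.6]
wrist_force: [-0.1, -0.2, -2.7]
finger_gap: 11.5
finger_force: 40.0
```

```bash
python3 -m creep '{"slide":[[-5.8,-1.3,0],[-5.8,-1.3,0],[-5.8,-1.4,0],[0,0,-5],[0,0,-4],[0,0,-1.5],[0,0,-0.5],[0,0,0]],"turn":[0,0,0,0,0,0,0,0],"claw":[0,0,0,0,0,0,0,0]}'
```

```text
clock: 5.3
eef_pos: [452.7, -8.5, 248.2]
eef_rot: [3.141, 0.0, 1.6]
wrist_force: [-0.1, 0.4, -1.3]
finger_gap: 11.7
finger_force: 40.0
```

```bash
python3 -m creep '{"slide":[[0,0,-0.2],[0,0,0],[0,0,0],[0,0,0],[0,0,5],[0,0,5],[4,4,2],[4.2,4,0]],"turn":[0,0,0,0,0,0,0,0],"claw":[0,0.6,0.6,0.6,0.6,0.6,0.6,0.6]}'; python3 -m creep '{"slide":[[4.5,4,0],[4.5,3.9,0],[0,0,0],[0,0,-5],[0,0,-3],[0,0,-2],[0,0,0]],"turn":[0,0,0,0,0,0,0],"claw":[0.6,0.6,0.6,0.6,0.6,0.6,0.6]}'
```

```text
clock: 6.3
eef_pos: [535.3, 72.4, 368.1]
eef_rot: [3.137, -0.0, 1.599]
wrist_force: [0.3, -0.4, 0.6]
finger_gap: 56.3
finger_force: 0.0
clock: 7.18
eef_pos: [624.1, 150.1, 265.0]
eef_rot: [-3.14, 0.0, 1.599]
wrist_force: [-0.4, -0.1, -0.5]
finger_gap: 56.6
finger_force: 0.0
```

```bash
python3 -m creep '{"slide":[[0,0,-0.8],[0,0,0],[0,0,0],[0,0,0],[0,0,0],[0,0,0],[0,0,0],[0,0,3]],"turn":[0,0,0,0,0,0,0,0],"claw":[0.6,0,0,0,0,0,0,0]}'; python3 -m creep '{"slide":[[0,0,5],[0,0,3],[-5.7,-2.6,0],[-5.7,-2.6,0],[-5.8,-2.6,0],[0,0,0]],"turn":[0,0,0,0,0,0],"claw":[0,0,0,0,0,0]}'
```

```text
clock: 8.18
eef_pos: [624.2, 150.3, 285.7]
eef_rot: [-3.139, 0.001, 1.6]
wrist_force: [0.8, 0.7, 0.3]
finger_gap: 11.7
finger_force: 40.0
clock: 8.93
eef_pos: [450.6, 72.0, 367.4]
eef_rot: [-3.14, 0.0, 1.599]
wrist_force: [0.7, 0.4, -0.5]
finger_gap: 11.3
finger_force: 40.0
```

```bash
python3 -m creep '{"slide":[[0,0,-5],[0,0,-4],[0,0,-2.5],[0,0,-0.6],[0,0,0],[0,0,0],[0,0,0],[0,0,0]],"turn":[0,0,0,0,0,0,0,0],"claw":[0,0,0,0,0,0.6,0.6,0.6]}';  python3 -m creep '{"slide":[[0,0,5],[0,0,5],[0,-5,3],[0,-6,0],[0,-6,0]],"turn":[0,0,0,0,0],"claw":[0.6,0.6,0.6,0.6,0.6]}'
cat > look.py <<'E'
import sys
from ray import *
p,d=manip.camera('top'); W=cloud('top',d)
save(sys.argv[1],cv2.resize(p[150:310,160:480],None,fx=2.5,fy=2.5,interpolation=cv2.INTER_CUBIC))
h=cv2.cvtColor(p,cv2.COLOR_RGB2HSV).astype(int); H,S,V=h[...,0],h[...,1],h[...,2]
for q,m in(('green',(H>50)&(H<85)),('red',((H<6)|(H>174)))):
    m=m&(S>140)&(V>60); m[:,:230]=0; m[:150]=0; m[310:]=0
    n,l,s,c=cv2.connectedComponentsWithStats(m.astype(np.uint8))
    if n<2: print(q,'none');continue
    u,v=c[1+s[1:,4].argmax()].astype(int)
    for z in (68,79.5):
      w=np.zeros_like(m); w[v-16:v+17,u-16:u+17]=1
      def big(t):
        n,l,s,c=cv2.connectedComponentsWithStats(t.astype(np.uint8)); j=1+s[1:,4].argmax(); return c[j],l==j
      G=atz('top',big(w&(W[...,2]>z-9)&(W[...,2]<z+12))[0],z)[0]
      P=atz('top',np.argwhere(big(w&(W[...,2]>z-47)&(W[...,2]<z+12))[1])[:,::-1],z-36); r=cv2.minAreaRect(P[:,:2].astype(np.float32))
      print(q,(u,v),'z',z,np.round(G,1),np.round(r[0],1),np.round(r[1],1),round(r[2],1))
E
python3 look.py l1.png
```

```text
clock: 9.93
eef_pos: [453.7, 73.0, 246.7]
eef_rot: [3.141, -0.0, 1.6]
wrist_force: [0.3, 0.5, -0.3]
finger_gap: 38.6
finger_force: 0.0
clock: 10.55
eef_pos: [453.2, -98.6, 377.3]
eef_rot: [3.14, 0.0, 1.6]
wrist_force: [0.8, 0.3, 0.3]
finger_gap: 56.2
finger_force: 0.0
green (np.int64(375), np.int64(221)) z 68 [ 548.7 -191.    68. ] [ 548.5 -191. ] [50.6 54. ] 71.3
green (np.int64(375), np.int64(221)) z 79.5 [ 551.  -187.1   79.5] [ 548.1 -190.4] [49.4 52. ] 73.4Traceback (most recent call last):
  File "look.py", line 15, in <module>
    G=atz('top',big(w&(W[...,2]>z-9)&(W[...,2]<z+12))[0],z)[0]
                ~~~^^^^^^^^^^^^^^^^^^^^^^^^^^^^^^^^^^
  File "look.py", line 14, in big
    n,l,s,c=cv2.connectedComponentsWithStats(t.astype(np.uint8)); j=1+s[1:,4].argmax(); return c[j],l==j
                                                                      ~~~~~~~~~~~~~~^^
ValueError: attempt to get argmax of an empty sequence
```

View pics/l1.png

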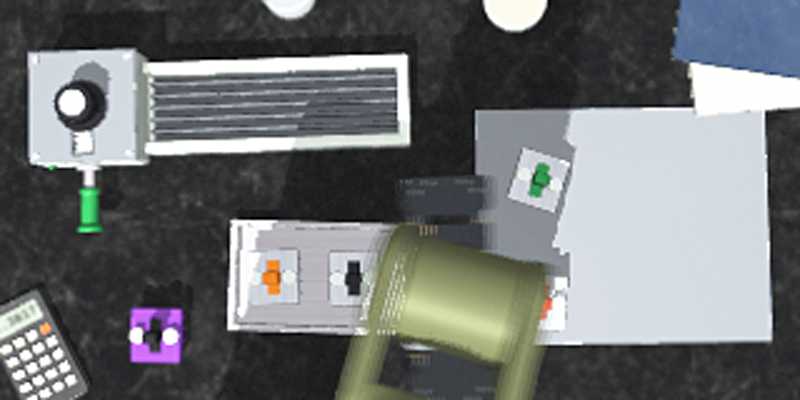

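Orange (273,277) and black (352,277) stand in the tray; green is unmoved at (541,180), and red is partly hidden by the arm. Next: fetch green.

```bash
python3 -m creep '{"slide":[[4,-4,0],[4,-4,0],[1.6,-1.3,0],[0,0,-5],[0,0,-5],[0,0,-2],[0,0,0]],"turn":[-0.17,-0.165,0,0,0,0,0],"claw":[0.6,0.6,0.6,0.6,0.6,0.6,0.6]}'
```

```text
clock: 11.48
eef_pos: [549.4, -189.9, 255.3]
eef_rot: [-3.139, -0.0, 1.265]
wrist_force: [0.3, -0.4, -0.3]
finger_gap: 56.7
finger_force: 0.0
```

```bash
python3 -m creep '{"slide":[[0,-0.1,-1],[0,0,0],[0,0,0],[0,0,0],[0,0,0],[0,0,0],[0,0,4],[0,0,6]],"turn":[0,0,0,0,0,0,0,0],"claw":[0.6,0,0,0,0,0,0,0]}'; python3 -m creep '{"slide":[[1.5,4.5,2],[1.6,4.5,0],[1.6,4.5,0],[1.6,4.5,0],[1.5,4.5,0],[0,0,0],[0,0,0]],"turn":[0.17,0.165,0,0,0,0,0],"claw":[0,0,0,0,0,0,0]}'
```

```text
clock: 12.48
eef_pos: [549.3, -190.9, 346.2]
eef_rot: [-3.138, -0.0, 1.265]
wrist_force: [1.3, 0.1, -1.1]
finger_gap: 11.9
finger_force: 40.0
clock: 13.35
eef_pos: [627.4, 33.8, 366.3]
eef_rot: [-3.141, 0.0, 1.6]
wrist_force: [0.6, -0.3, -1.6]
finger_gap: 11.9
finger_force: 40.0
```

```bash
python3 -m creep '{"slide":[[0,0,-5],[0,0,-3],[0,0,-0.6],[0,0,0],[0,0,-0.6],[0,0,-0.3],[0,0,-0.3],[0,0,0]],"turn":[0,0,0,0,0,0,0,0],"claw":[0,0,0,0,0,0,0,0]}' 20
```

```text
clock: 14.35
eef_pos: [627.5, 34.1, 268.5]
eef_rot: [-3.141, 0.0, 1.6]
wrist_force: [0.6, 0.3, -2.2]
finger_gap: 12.3
finger_force: 20.0
```

```bash
python3 -m creep '{"slide":[[0,0,-0.3],[0,0,-0.3],[0,0,-0.3],[0,0,-0.2],[0,0,0]],"turn":[0,0,0,0,0],"claw":[0,0,0,0,0]}'
```

```text
clock: 14.98
eef_pos: [627.6, 34.0, 258.2]
eef_rot: [3.141, 0.0, 1.6]
wrist_force: [-2.9, 0.2, 4.0]
finger_gap: 11.7
finger_force: 20.0
```

```bash
python3 -m creep '{"slide":[[0,0,-0.1],[0,0,0],[0,0,0],[0,0,0],[0,0,0],[0,0,4],[0,0,6],[0,6,3]],"turn":[0,0,0,0,0,0,0,0],"claw":[0,0,0.5,0.5,0.5,0.5,0.5,0.5]}' 40
python3 -m creep '{"slide":[[0,6,0],[-3,5,0],[0,0,0]],"turn":[0,0,0],"claw":[0.6,0.6,0.6]}'
python3 look.py l2.png
```

```text
clock: 15.98
eef_pos: [627.8, 88.1, 388.1]
eef_rot: [3.137, 0.0, 1.595]
wrist_force: [1.4, -0.0, -0.4]
finger_gap: 47.1
finger_force: 0.0
clock: 16.35
eef_pos: [596.0, 203.1, 384.6]
eef_rot: [-3.141, -0.0, 1.604]
wrist_force: [1.2, -1.0, 0.1]
finger_gap: 56.2
finger_force: 0.0
green (np.int64(284), np.int64(190)) z 68 [623.3  32.   68. ] [627.9  36.8] [81.1 53.2] 89.7
green (np.int64(284), np.int64(190)) z 79.5 [626.4  33.7  79.5] [626.8  35.7] [64.9 52.7] 89.7
red (np.int64(376), np.int64(270)) z 68 [ 427.6 -191.6   68. ] [ 427.7 -191.9] [50.8 54.1] 85.6
red (np.int64(376), np.int64(270)) z 79.5 [ 430.2 -189.9   79.5] [ 428.6 -191.2] [49.3 52.8] 84.5
```

View pics/l2.png

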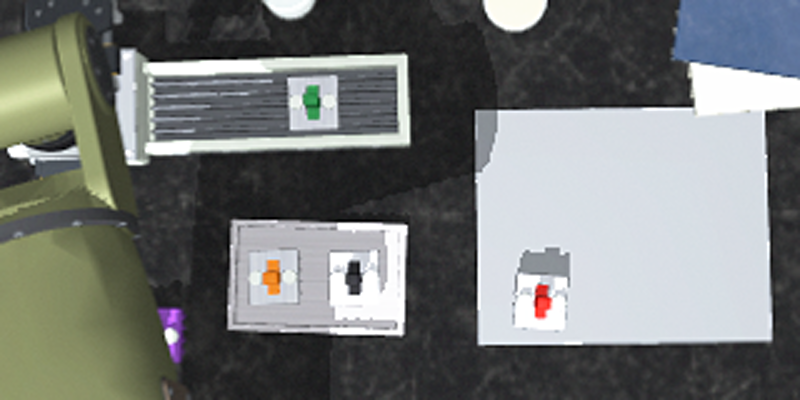

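Green sits on the rail (312,101); red is unmoved at (541,300) on the mat. Next: fetch red.

```bash
python3 -m creep '{"slide":[[-2.4,-5.6,0],[-2.4,-5.6,0],[-2.4,-5.7,0],[-2.4,-5.6,0],[-2.4,-5.7,0],[-2.4,-5.6,0],[-2.4,-5.6,0],[0,0,-5]],"turn":[-0.09,0,0,0,0,0,0,0],"claw":[0.6,0.6,0.6,0.6,0.6,0.6,0.6,0.6]}'; python3 -m creep '{"slide":[[0,0,-5],[0,0,-3],[0,0,0]],"turn":[0,0,0],"claw":[0.6,0.6,0.6]}'
```

```text
clock: 17.4
eef_pos: [428.3, -198.5, 336.6]
eef_rot: [3.135, 0.003, 1.503]
wrist_force: [1.3, 0.1, -0.2]
finger_gap: 56.3
finger_force: 0.0
clock: 17.77
eef_pos: [429.0, -194.9, 253.2]
eef_rot: [-3.138, -0.001, 1.508]
wrist_force: [-0.2, -0.2, 0.4]
finger_gap: 56.3
finger_force: 0.0
```

```bash
python3 -m creep '{"slide":[[-0.1,0.3,-0.8],[0,0,0],[0,0,0],[0,0,0],[0,0,0],[0,0,0],[0,0,6],[0,0,6]],"turn":[0,0,0,0,0,0,0,0],"claw":[0.6,0,0,0,0,0,0,0]}' 40; python3 -m creep '{"slide":[[2.8,4.4,0],[2.8,4.4,0],[2.8,4.4,0],[2.8,4.4,0],[2.8,4.4,0],[2.8,4.4,0],[2.8,4.3,0],[0,0,0]],"turn":[0.09,0,0,0,0,0,0,0],"claw":[0,0,0,0,0,0,0,0]}'
```

```text
clock: 18.77
eef_pos: [428.3, -191.0, 367.8]
eef_rot: [-3.14, -0.001, 1.51]
wrist_force: [1.7, -0.7, -1.0]
finger_gap: 11.8
finger_force: 40.0
clock: 19.77
eef_pos: [625.3, 118.6, 365.3]
eef_rot: [-3.14, -0.0, 1.603]
wrist_force: [-0.7, -0.6, -1.4]
finger_gap: 11.4
finger_force: 40.0
```

```bash
python3 -m creep '{"slide":[[0,-0.3,-5],[0,0,-3],[0,0,-0.6],[0,0,0],[0,0,-0.6],[0,0,-0.3],[0,0,-0.3],[0,0,0]],"turn":[0,0,0,0,0,0,0,0],"claw":[0,0,0,0,0,0,0,0]}' 20
```

```text
clock: 20.78
eef_pos: [624.6, 112.9, 268.6]
eef_rot: [3.141, 0.0, 1.6]
wrist_force: [1.5, 0.4, -2.4]
finger_gap: 11.9
finger_force: 20.0
```

```bash
python3 -m creep '{"slide":[[0,0,-0.3],[0,0,-0.3],[0,0,-0.3],[0,0,-0.3],[0,0,0]],"turn":[0,0,0,0,0],"claw":[0,0,0,0,0]}'
```

```text
clock: 21.4
eef_pos: [624.7, 112.9, 258.1]
eef_rot: [3.14, -0.0, 1.6]
wrist_force: [-1.0, -0.8, 12.4]
finger_gap: 11.7
finger_force: 20.0
```

```bash
python3 -m creep '{"slide":[[0,0,0],[0,0,0],[0,0,0],[0,0,0],[0,0,5],[0,0,4],[0,5,0],[0,4.5,0]],"turn":[0,0,0,0,0,0.18,0.18,0.18],"claw":[0.5,0.5,0.5,0.5,0.5,0.6,0.6,0.6]}' 12
python3 - <<'E'
from ray import *
p=cv2.cvtColor(cv2.imread('pics/top0.png'),cv2.COLOR_BGR2RGB); g=cv2.GaussianBlur(cv2.cvtColor(p,cv2.COLOR_RGB2GRAY),(0,0),.7).astype(float)
E=[(162+np.diff(g[r,162:180]).argmax()+.5,r) for r in range(176,212,3)]
print('head left y',np.round(atz('top',np.array(E),70)[:,1],1), 'rows', [e[0] for e in E])
m=np.zeros(g.shape,bool); m[178:206,178:204]=g[178:206,178:204]<75
E=np.argwhere(m)[:,::-1]; n,l,s,c=cv2.connectedComponentsWithStats(m.astype(np.uint8)); j=1+s[1:,4].argmax(); 
cn=max(cv2.findContours((l==j).astype(np.uint8),0,1)[0],key=cv2.contourArea); print('circle',cv2.minEnclosingCircle(cn),s[j]); cc=cv2.minEnclosingCircle(cn)[0]
for z in(80,95,106): print(z,np.round(atz('top',cc,z),1))
E
```

```text
clock: 22.4
eef_pos: [624.5, 208.9, 347.2]
eef_rot: [3.141, 0.0, 2.145]
wrist_force: [0.7, -0.1, 0.3]
finger_gap: 56.5
finger_force: 0.0
head left y [315.4 315.2 312.6 312.4 314.7 314.6 311.9 311.7 314.1 311.4 313.8 311.1] rows [np.float64(170.5), np.float64(170.5), np.float64(171.5), np.float64(171.5), np.float64(170.5), np.float64(170.5), np.float64(171.5), np.float64(171.5), np.float64(170.5), np.float64(171.5), np.float64(170.5), np.float64(171.5)]
circle ((192.3360595703125, 191.70492553710938), 9.875730514526367) [184 182  18  20 181]
80 [[621.2 257.4  80. ]]
95 [[619.7 253.5  95. ]]
106 [[618.6 250.7 106. ]]
```

```bash
python3 -m creep '{"slide":[[-0.3,5,0],[0,0,0],[0,0,0],[0,0,0],[0,0,0],[0,0,0],[0,0,0],[0,0,0]],"turn":[0.18,0.18,0.18,0.18,0.18,0.18,0.18,0.18],"claw":[0.6,0.6,0.6,0.6,0.6,0.6,0.6,0.6]}'; python3 -m creep '{"slide":[[0,0,0],[0,0,0],[0,0,0],[0,0,-3],[0,0,-2.5],[0,0,-1],[0,0,0],[0,0,0]],"turn":[0.18,0.18,0.18,0,0,0,0,0],"claw":[0.6,0.6,0.6,0.6,0.6,0.6,0.6,0.6]}';
```

```text
clock: 23.4
eef_pos: [621.5, 257.9, 346.5]
eef_rot: [3.142, -0.0, -2.697]
wrist_force: [0.8, -1.1, 0.3]
finger_gap: 56.6
finger_force: 0.0
clock: 24.4
eef_pos: [621.7, 258.0, 282.9]
eef_rot: [-3.141, 0.001, -2.163]
wrist_force: [-0.0, -0.1, -0.2]
finger_gap: 55.9
finger_force: 0.0
```

```bash
python3 -m creep '{"slide":[[0,0.1,-0.1],[0,0,0],[0,0,0],[0,0,0],[0,0,0]],"turn":[0,0,0,0,0],"claw":[0,0,0,0,0]}' 12; python3 -c "
from h import *;print(manip.read_state()['moment'])"; python3 -m creep '{"slide":[[0,0,0],[0,0,0],[0,0,0],[0,0,0]],"turn":[-0.1,-0.1,-0.1,-0.1],"claw":[0,0,0,0]}'; python3 -c "
from h import *;s=manip.read_state();print(s['moment'],s['joints'])"
```

```text
clock: 25.02
eef_pos: [621.9, 258.7, 281.0]
eef_rot: [-3.14, 0.001, -2.164]
wrist_force: [4.3, -2.0, 0.9]
finger_gap: 36.7
finger_force: 12.0
[-0.20739927 -0.83830091 -0.02567618]
clock: 25.52
eef_pos: [621.7, 258.8, 281.0]
eef_rot: [-3.141, 0.001, -2.567]
wrist_force: [3.5, -0.5, 1.8]
finger_gap: 36.4
finger_force: 12.0
[ 0.09331365 -0.61530205  0.09705424] [ 3.40155925e-01  6.85542577e-01  1.24823929e+00 -1.00688170e-04
  1.20675099e+00 -1.80545640e+00]
```

```bash
cat > m.sh <<'E'
python3 -c "
from h import *
L=[manip.read_state()['moment'][2]];s=manip.read_state();print('Mz',np.round(L,3),'j6',round(s['joints'][5],3))"
E
for i in 1; do python3 -m creep '{"slide":[[0,0,0],[0,0,0],[0,0,0],[0,0,0],[0,0,0],[0,0,0]],"turn":[-0.1,-0.1,-0.1,-0.1,-0.1,-0.1],"claw":[0,0,0,0,0,0]}'|tail -4; sh m.sh; done; python3 -m creep '{"slide":[[0,0,0],[0,0,0],[0,0,0],[0,0,0],[0,0,0],[0,0,0]],"turn":[-0.1,-0.1,-0.1,-0.1,-0.1,-0.1],"claw":[0,0,0,0,0,0]}'|tail -4; sh m.sh;  python3 -m creep '{"slide":[[0,0,0],[0,0,0],[0,0,0],[0,0,0],[0,0,0],[0,0,0]],"turn":[-0.1,-0.1,-0.1,-0.1,-0.1,-0.1],"claw":[0,0,0,0,0,0]}'|tail -4; sh m.sh
```

```text
eef_rot: [3.141, 0.001, 3.117]
wrist_force: [1.9, 1.7, 0.3]
finger_gap: 36.3
finger_force: 12.0
Mz [0.048] j6 -1.205
eef_rot: [3.139, 0.0, 2.517]
wrist_force: [4.1, 4.8, -1.2]
finger_gap: 36.1
finger_force: 12.0
Mz [0.063] j6 -0.605
eef_rot: [3.138, -0.001, 1.917]
wrist_force: [7.9, 7.3, -3.5]
finger_gap: 36.4
finger_force: 12.0
Mz [0.056] j6 -0.005
```

```bash
python3 -m creep '{"slide":[[0.05,0.05,0],[0,0,0],[0,0,0],[0,0,0],[0,0,0],[0,0,0]],"turn":[-0.1,-0.1,-0.1,-0.1,-0.1,-0.1],"claw":[0,0,0,0,0,0]}'|tail -5; sh m.sh; python3 -m creep '{"slide":[[0,0,0],[0,0,0],[0,0,0],[0,0,0],[0,0,0],[0,0,0]],"turn":[-0.1,-0.1,-0.1,-0.1,-0.1,-0.1],"claw":[0,0,0,0,0,0]}'|tail -4; sh m.sh
```

```text
eef_pos: [622.4, 259.8, 281.0]
eef_rot: [3.139, -0.002, 1.317]
wrist_force: [8.0, 3.9, -1.7]
finger_gap: 36.6
finger_force: 12.0
Mz [0.115] j6 0.595
eef_rot: [3.14, -0.004, 0.717]
wrist_force: [10.9, 2.8, -3.3]
finger_gap: 36.6
finger_force: 12.0
Mz [0.037] j6 1.195
```

```bash
python3 -m creep '{"slide":[[0.1,0,0],[0,0,0],[0,0,0],[0,0,0],[0,0,0],[0,0,0]],"turn":[-0.1,-0.1,-0.1,-0.1,-0.1,-0.1],"claw":[0,0,0,0,0,0]}'|tail -5; sh m.sh; python3 -m creep '{"slide":[[0,0,0],[0,0,0],[0,0,0],[0,0,0],[0,0,0],[0,0,0]],"turn":[-0.1,-0.1,-0.1,-0.1,-0.1,-0.1],"claw":[0,0,0,0,0,0]}'|tail -5; sh m.sh
```

```text
eef_pos: [623.1, 259.4, 281.0]
eef_rot: [3.142, -0.001, 0.117]
wrist_force: [1.6, -1.2, 1.6]
finger_gap: 36.4
finger_force: 12.0
Mz [0.373] j6 1.794
eef_pos: [623.1, 259.2, 281.0]
eef_rot: [3.141, -0.001, -0.483]
wrist_force: [-0.3, -2.9, 1.0]
finger_gap: 36.7
finger_force: 12.0
Mz [0.402] j6 2.394
```

Torque jumped to 0.4 N m, so the drum is on its lower stop (−0.25). Turning back +1.507 brings up digit 2.

```bash
python3 -m creep '{"slide":[[0,0,0],[0,0,0],[0,0,0],[0,0,0],[0,0,0],[0,0,0],[0,0,0],[0,0,0]],"turn":[0,0.1,0.1,0.1,0.1,0.1,0.1,0.1],"claw":[0,0,0,0,0,0,0,0]}' 20|tail -5; sh m.sh; python3 -m creep '{"slide":[[0,0,0],[0,0,0],[0,0,0],[0,0,0],[0,0,0],[0,0,0],[0,0,0],[0,0,0]],"turn":[0.1,0.1,0.1,0.1,0.1,0.1,0.1,0.1],"claw":[0,0,0,0,0,0,0,0]}'|tail -5; sh m.sh;  python3 -m creep '{"slide":[[0,0,0],[0,0,0],[0,0,0],[0,0,0],[0,0,4],[0,0,4],[-6,0,0],[-6,0,0]],"turn":[0.01,0,0,0,0,0,0,0],"claw":[0,0.6,0.6,0.6,0.6,0.6,0.6,0.6]}';python3 -m creep '{"slide":[[-5,-6,0],[-5,-6,0],[0,-6,0],[0,-6,0],[0,-6,0],[0,0,0]],"turn":[0,0,0,0,0,0],"claw":[0.6,0.6,0.6,0.6,0.6,0.6]}'
python3 - <<'E'
from ray import *
p,d=snap('top')
a=cv2.resize(p[196:218,178:206],None,fx=20,fy=20,interpolation=cv2.INTER_CUBIC)
b=cv2.resize(p[165:245,165:330],None,fx=3.3,fy=2,interpolation=cv2.INTER_CUBIC)[:,:560]
b=cv2.resize(p[165:245,165:330],None,fx=3.39,fy=1.9)[:150,:560] if 0 else cv2.resize(p[165:245,165:330],(560,150),interpolation=cv2.INTER_AREA)
save('win2.png',np.vstack([a,b]))
W=cloud('top',d)
for y in(34,113):
    x=626.7-.029*(y-67); m=(abs(W[...,0]-x)<25)&(abs(W[...,1]-y)<22)&(abs(W[...,0]-x)>14); print(y,'block top z',np.nanmedian(W[...,2][m]))
E
```

```text
eef_pos: [623.1, 259.4, 280.9]
eef_rot: [-3.141, -0.001, 0.226]
wrist_force: [1.3, -1.8, 2.8]
finger_gap: 36.3
finger_force: 20.0
Mz [-0.138] j6 1.685
eef_pos: [623.0, 259.6, 280.9]
eef_rot: [-3.141, -0.001, 1.026]
wrist_force: [0.1, 0.3, 2.8]
finger_gap: 36.3
finger_force: 20.0
Mz [-0.081] j6 0.885
clock: 33.78
eef_pos: [501.5, 259.1, 360.5]
eef_rot: [3.141, -0.0, 1.029]
wrist_force: [-0.0, 0.5, 0.6]
finger_gap: 56.3
finger_force: 0.0
clock: 34.52
eef_pos: [422.8, -19.7, 360.8]
eef_rot: [3.141, 0.0, 1.024]
wrist_force: [-0.7, 0.8, -0.9]
finger_gap: 56.7
finger_force: 0.0
34 block top z 45.02883865185072
113 block top z 44.87320000230238
```

View pics/win2.png

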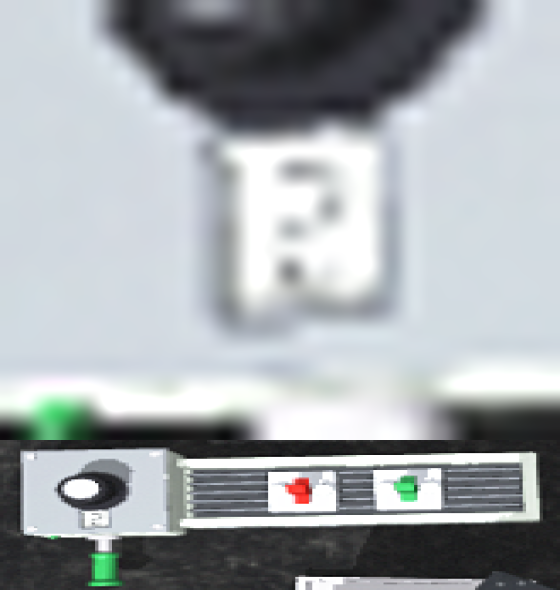

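The window shows a centred 2, and red and green sit on the rail at the same block height as the finished ones did. Now the start knob.

```bash
python3 -m creep '{"slide":[[1.6,4.6,0],[1.6,4.6,0],[1.6,4.6,0],[1.6,4.6,0],[1.6,4.6,0],[1.6,4.6,0],[0,0,0]],"turn":[-0.166,-0.166,-0.166,-0.166,-0.166,-0.165,0],"claw":[0.6,0.6,0.6,0.6,0.6,0.6,0.6]}'; python3 -m creep '{"slide":[[0,0,-5],[0,0,-4],[0,0,0]],"turn":[0,0,0],"claw":[0.5,0.5,0.5]}' 40
```

```text
clock: 35.45
eef_pos: [518.4, 263.2, 359.8]
eef_rot: [-3.142, 0.001, 0.037]
wrist_force: [0.1, -1.7, -0.5]
finger_gap: 56.4
finger_force: 0.0
clock: 35.83
eef_pos: [518.0, 259.5, 268.4]
eef_rot: [3.14, 0.005, 0.037]
wrist_force: [0.3, -0.6, 0.7]
finger_gap: 47.0
finger_force: 0.0
```

```bash
python3 -m creep '{"slide":[[0.1,-0.25,-2],[0,0,-2.6],[0,0,0],[0,0,0],[0,0,0],[0,0,0],[0,0,0]],"turn":[0,0,0,0,0,0,0],"claw":[0.5,0.5,0.5,0,0,0,0]}' 35
```

```text
clock: 36.7
eef_pos: [520.1, 256.6, 225.2]
eef_rot: [3.141, -0.0, 0.035]
wrist_force: [-0.8, -4.5, 5.3]
finger_gap: 15.9
finger_force: 35.0
```

```bash
python3 -m creep '{"slide":[[-0.7,-0.02,0],[-0.7,-0.02,0],[-0.7,-0.02,0],[-0.5,-0.02,0],[-0.3,-0.01,0],[0,0,0],[0,0,0]],"turn":[0,0,0,0,0,0,0],"claw":[0,0,0,0,0,0,0]}'
```

```text
clock: 37.58
eef_pos: [491.5, 255.6, 225.2]
eef_rot: [-3.141, -0.003, 0.035]
wrist_force: [6.1, -3.9, 0.6]
finger_gap: 15.8
finger_force: 35.0
```

```bash
python3 -m creep '{"slide":[[-0.2,0,0],[0,0,0],[0,0,0],[0,0,0],[0,0,0]],"turn":[0,0,0,0,0],"claw":[0,0,0,0,0]}'
```

```text
clock: 38.2
eef_pos: [489.6, 255.6, 225.2]
eef_rot: [-3.142, -0.003, 0.035]
wrist_force: [6.8, -5.0, 1.7]
finger_gap: 16.2
finger_force: 35.0
```

Held at its stop. Letting go and backing off.

```bash
python3 -m creep '{"slide":[[0,0,0],[0,0,0],[0,0,0],[0,0,0],[0,0,5],[0,0,5],[0,0,5],[-4,-4,0]],"turn":[0,0,0,0,0,0,0,0],"claw":[0.6,0.6,0.6,0.6,0.6,0.6,0.6,0.6]}'; python3 -m creep '{"slide":[[-4,-4,0],[0,-6,0],[0,-6,0],[0,-6,0],[0,-6,0],[0,-6,0],[0,-6,0],[0,-6,0]],"turn":[0,0,0,0,0,0,0,0],"claw":[0.6,0.6,0.6,0.6,0.6,0.6,0.6,0.6]}';python3 -m creep '{"slide":[[0,-6,0],[0,-6,0],[0,0,0],[0,0,0],[0,0,0]],"turn":[0,0,0,0,0],"claw":[0.6,0.6,0.6,0.6,0.6]}'; python3 - <<'E'
from ray import *
p,d=snap('top');save('end.png',cv2.resize(p[150:310,160:480],None,fx=2.5,fy=2.5,interpolation=cv2.INTER_CUBIC))
E
```

```text
clock: 39.2
eef_pos: [449.8, 216.5, 378.4]
eef_rot: [-3.139, -0.007, 0.036]
wrist_force: [0.9, -0.3, -0.8]
finger_gap: 56.4
finger_force: 0.0
clock: 40.2
eef_pos: [408.5, -246.1, 374.7]
eef_rot: [3.141, -0.0, 0.035]
wrist_force: [1.2, 0.1, 0.4]
finger_gap: 56.5
finger_force: 0.0
clock: 40.83
eef_pos: [409.3, -363.0, 374.9]
eef_rot: [3.142, -0.0, 0.036]
wrist_force: [0.8, -0.0, 1.4]
finger_gap: 55.8
finger_force: 0.0
```

View pics/end.png

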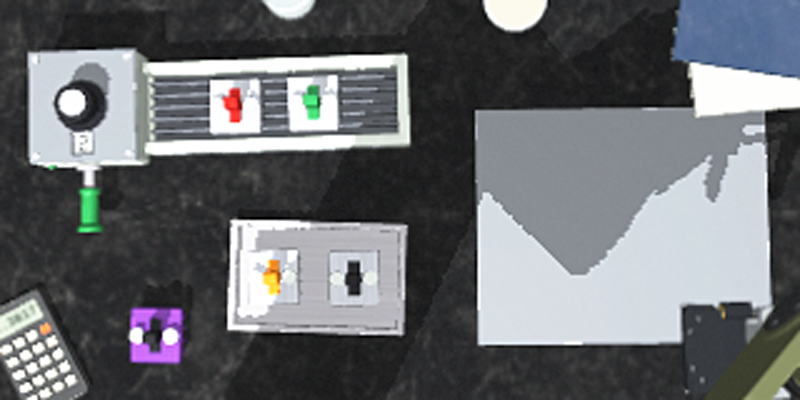

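Final view: red (235,104) and green (312,101) are on the rail, orange (273,277) and black (352,277) are in the tray, the window shows 2 (83,142), and the start knob is home (flange at row 230, as at the start). The robot is clear, so I'm handing in.

```bash
python3 -c "
from cell import manip; print(manip.sign_off())"
```

```text
the job is handed in; nothing more can be done
None
```

The job is handed in: black and orange stand in the tray, green and red (the only fresh carriers present) are down on the rail, the drum shows 2, and the start knob was pulled to its stop and sprang back; hand-in returned no verdict.

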